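Dry a batch of instrument handles

ROBOT

A 6-joint arm with a two-finger parallel gripper is mounted at the origin on the work surface. World frame = base frame: x ahead of the robot, y to its left, z up, the work surface at z = 0. Lengths are in m, angles in rad, forces in N, time in s.
With the tool pointing down it reaches from about 0.35 to 0.725 m from the base axis. Payload 6 kg.
Tool frame: the origin (TCP) lies between the finger pads, 19 mm behind the fingertips; this is the grasp point; z points along the fingers, y is the line along which they close (so a half turn about z gives the same grasp; the last joint's range is limited). The gripper opens to 85 mm and grips with 20 to 120 N. Pads are 22 mm wide; open, the fingers measure 114 mm over their backs; the gripper's body (76 mm by 85 mm) begins 54 mm behind the grasp point. The pads swing forward as they close: fully open they stand 13 mm farther back than shut.
Start: joints at [1.615, 0.04, 0.085, 0, -1.615, -0.334], TCP at [0.171, 0.575, 0.25] pointing down, gripper open.
Joint ranges: [-2.56, 2.56], [-1.29, 2.01], [-1.08, 1.49], [-3.29, 1.98], [-2.81, -0.18], [-2.99, 2.99]. Speed limits (rad/s): [2.57, 2.57, 3.01, 3.14, 3.14, 3.14].

INTERFACE

Orientations are given as a unit quaternion [x, y, z, w].
In Python, from rig import sense, get_image, close_job, look_for, trace gives the robot as it stands.
- The arm moves only by the tool servo_tool, never from a script. Its argument "plan" is a list that holds one entry, the list of rows, each a list of 7 numbers: the shift along the tool's x, y, z in mm, then the turn, a rotation vector about the tool's x, y, z in degrees, then the opening, from -1 (shut) to 1 (fully open), so that 0 is half open. In form: [[[tx, ty, tz, ax, ay, az, claw], ...]]. A call has exactly 10 rows; each row is the pose to reach, as a shift and turn from the pose commanded when the call began, along the tool's axes at that moment; what a row does not reach only later rows make up. A row lasts 1/10 s, in which the tool goes at most 50 mm and 8.59 degrees, less where a joint would pass 70% of its speed; a pose out of reach is approached as far as the arm can. A call with a gripper value outside its range is refused whole. The fingers move at their own pace and stop on an object; "newtons" is the grip in N (left out, the last holds). Time passes only in rows, so rows that repeat a pose let the fingers close, or fill a call up. It gives the time, the measured TCP pose, the force, the opening and the grip force at its end, in the units of the state.
- sense(): the state, without advancing time (a new reading comes with each control period).
- get_image(name): name is "scene" or "top"; returns a dict with "img" (480x640x3 uint8, red, green, blue), "depth" (480x640 float32, m along the optical axis (not along the pixel's ray), 0 where there is no reading), "fovy" (degrees; the focal length in pixels is half the picture's height over the tangent of half this angle, whatever the lens; pixels are square), "cx", "cy" (the principal point, pixels), "R" (3x3) and "t" (3): a world point X has camera coordinates R X + t. Camera axes: x right, y down, z forward; pixel columns grow to the right and rows downward; lengths in m; the calibration is good to about 2 mm. A picture is of the moment at which its call begins.
- close_job(): hands the job in; it is judged then, once.
Trained networks look in a picture, given as the dict that the camera call returned (one of the last four; its "shot" number tells which), for a name from the list of things; names that differ only in an ending like _2 or _b are one class to them, and where a whole thing is asked for, a point or a joint stands for the part that bears it (a point fixed in the world has none). Each returns a list of dicts, best first, with "p" (0 to 1); they miss things now and then, are a little off and sometimes report something else, mostly with a low value. They report only what shows in the picture. A call takes as long as a camera call. They do not tell look-alikes from the thing itself.
- look_for(picture, name): "centre" ([column, row] as shares, 0 to 1, of the picture: columns of its width, rows of its height, amid what is visible of it).
- trace(picture, name): "pixels" (480x640 bool, what is visible of it) and "centre" ([column, row] as shares, 0 to 1, of the picture: columns of its width, rows of its height, amid what is visible of it).
The state is a dict: "time_s": time; "joint_positions": joint angles; "joint_velocities": joint speeds; "joint_efforts": joint torques, N m; "tool_pos": TCP position; "ee_rot": TCP orientation; "wrist_force": force on the tool from outside, world axes, zero at the start; "moment": the same for the moment, N m; "gripper_width": finger opening in m; "finger_force": force on a finger pad.
Only numpy, scipy, OpenCV 4.12 (cv2) and the standard library are available. Lean on these libraries where they do the work, as an engineer would, in place of code of your own. Each camera call takes 0.05 s, during which the arm holds its last target. There are 200 camera calls.

TASK

Turn the dryer's air ring to its white closed mark and leave it there while you lay every blue instrument handle present on the yellow rocker, which tips under its weight and rolls it into the drying tray; do not reach over or into the tray yourself. When all of them are in the tray, turn the air ring to the stop with the blue stud to start drying. Leave the tumbler, flask and screwdriver where they are.

Things in the scene. Friction and masses are not known exactly. Their poses are not given: they have to be found in the camera images.
- air_ring (a joint): angle (rad) of the dryer's air ring, a black ribbed collar 58 mm across, from 44 to 74 mm above the table, round a fixed upright barrel. 0 = orange pointer over the white closed mark; grows counter-clockwise from above. Sprung detents at 0, 0.467, 0.933, 1.40 draw it in from about 0.15 either side; about 0.15 N m turns it past one; end stops just beyond 0 and 1.40
- ring_grip (a point): point on the barrel's vertical axis, 64 mm above the table: TCP height to grip the air ring across its 58 mm. The metal barrel is 40 mm across, its top 108 mm up. The frame is the dryer's: stops lie from -0.7 rad (closed) to +0.7 rad about its z axis from its x axis. The round grey foot is 176 mm across, 18 mm high
- pointer (a point): point on the line of the air ring's orange pointer, 68 mm from the barrel axis (the tab itself, 9 mm wide, ends at 58 mm; keep the fingers off it), 49 mm above the table; it turns with the ring and stands right over a mark when the ring is at that stop
- closed_mark (a point): white bar on the dryer foot, 24 x 12 mm, at the closed stop: its centre, 68 mm from the barrel axis, on top
- mark_blue: blue round stud 16 mm across and 10 mm tall on the dryer foot at one of the three open stops (0.467, 0.933 or 1.40), 68 mm from the barrel axis; origin under its centre. Fixed
- mark_yellow: yellow stud, same size, at another of the open stops. Fixed
- mark_red: red stud, same size, at the third open stop. Fixed
- rocker (a joint): tilt of the yellow rocker chute in rad: 0 = level (counterweighted, where it rests empty), up to 0.62 tipped down toward the drying tray. A handle of any weight here laid 30 mm or more outward of the pivot tips it fully, and rolls off into the tray; then it swings back level
- load_line (a point): middle of the black line on the rocker's face where a handle is laid, 127 mm above the table, 50 mm outward of the pivot. x axis outward to the drying tray, y along the line and pivot; a handle lies along y. The face reaches 102 mm inward and 38 mm outward of the line, is 128 mm wide between side rims 7 mm high
- tray_in (a point): middle of the drying tray's perforated floor, 29 mm above the table, 130 mm outward of the load line; x axis outward, y along the handles' length. The tray is about 190 mm long (x) and 142 mm wide (y) inside, its floor falls 8 degrees outward, its walls rise to 85 mm above the table
- tumbler: green open cup, 84 mm across, 130 mm tall, a bystander; origin under its centre
- flask: white bottle, 60 mm across, 140 mm tall, a bystander; origin under its centre
- driver: screwdriver lying on the bench, a bystander; origin under its middle
- handle1: loose blue instrument handle with steel bands and end caps, an octagonal bar 100 mm long and 28 mm across flats, about 120 g; origin at its centre, own x axis along its length; lies on a flat with its centre 14 mm up; may be absent
- handle2: loose blue instrument handle with steel bands and end caps, an octagonal bar 100 mm long and 28 mm across flats, about 120 g; origin at its centre, own x axis along its length; lies on a flat with its centre 14 mm up; may be absent
- handle3: loose blue instrument handle with steel bands and end caps, an octagonal bar 100 mm long and 28 mm across flats, about 120 g; origin at its centre, own x axis along its length; lies on a flat with its centre 14 mm up; may be absent
- handle4: loose blue instrument handle with steel bands and end caps, an octagonal bar 100 mm long and 28 mm across flats, about 120 g; origin at its centre, own x axis along its length; lies on a flat with its centre 14 mm up; may be absent
- handle5: loose blue instrument handle with steel bands and end caps, an octagonal bar 100 mm long and 28 mm across flats, about 120 g; origin at its centre, own x axis along its length; lies on a flat with its centre 14 mm up; may be absent
- handle6: loose blue instrument handle with steel bands and end caps, an octagonal bar 100 mm long and 28 mm across flats, about 120 g; origin at its centre, own x axis along its length; lies on a flat with its centre 14 mm up; may be absent
There are look-alikes about, which are no part of the job. What is shaped like the handle3 but pink is not meant.

How it is judged:
By the outcome, as a careful person would: the job done as asked, in the order asked, and still so for the second after the job is handed in, with the robot touching nothing.
Of handle1, handle2, handle3, handle4, handle5, handle6 only 4 to 6 are there at a start; the rules pass over those that are not, and their reading is None.
At some moment in a run one of handle1, handle2, handle3, handle4, handle5, handle6 may be knocked a few centimetres aside while the robot is not near it.
Once in a run the grip may slacken for a moment while it holds something.
It also fails if it takes over 210 s, if anything falls off the work surface, if the arm or the gripper's body presses on something with over 40 N, if the wrist force passes 120 N, or if a joint passes its speed limit or range.

## Working session

There is one attempt and no reset: what is moved stays moved. The work goes in short steps, Python scripts to look and compute and a tool call to move; the robot and the scene stay as the last step left them, time stands still between calls to the robot, and variables do not carry over. Pictures are saved under pics/ and viewed, at most 14 in all, crops included, and the job is handed in when it is done.

Besides the shell and the picture viewer there is one more tool, called after "Emit:" by a JSON object that holds its "fn" and its "kwargs", one argument or row to a line. servo_tool: Moves the arm, as the interface text tells. Its arguments: {"type":"object","properties":{"plan":{"type":"array","items":{"type":"array","items":{"type":"array","items":{"type":"number"}}}},"newtons":{"type":"number"}},"required":["plan"]}

```bash
mkdir -p pics; ls; cat > h.py <<'E'
import numpy as np, cv2
from rig import *
def world(p,c,r,z=None):
    """pixel -> world; by depth or on plane z"""
    f=240/np.tan(np.radians(p["fovy"])/2)
    ray=np.array([(c-p["cx"])/f,(r-p["cy"])/f,1.]); R=np.array(p["R"]);t=np.array(p["t"])
    if z is None:
        d=p["depth"][int(round(r)),int(round(c))]; return R.T@(ray*d-t)
    o=-R.T@t; d=R.T@ray; return o+d*(z-o[2])/d[2]
def cloud(p):
    f=240/np.tan(np.radians(p["fovy"])/2)
    v,u=np.mgrid[:480,:640]; d=p["depth"]
    X=np.stack([(u-p["cx"])/f*d,(v-p["cy"])/f*d,d],-1)
    return (X-np.array(p["t"]))@np.array(p["R"])
def save(p,n,box=None,s=1):
    im=p["img"][:,:,::-1]
    if box: im=im[box[1]:box[3],box[0]:box[2]]
    cv2.imwrite("pics/"+n,cv2.resize(im,None,fx=s,fy=s,interpolation=cv2.INTER_CUBIC))
E
python3 - <<'E'
from h import *
for n in("top","scene"):
    p=get_image(n); save(p,n+"0.png")
    print(n,p["fovy"],(-np.array(p["R"]).T@p["t"]).round(3))
    for k in["air_ring","pointer","closed_mark","mark_blue","mark_yellow","mark_red","rocker","tumbler","flask","driver","handle1"]:
        for d in look_for(p,k):
            if d["p"]<.2: continue
            c,r=d["centre"][0]*640,d["centre"][1]*480
            print(k,round(d["p"],2),(int(c),int(r)),world(p,min(c,639),min(r,479)).round(3))
print(sense())
E
```

```text
pics
top 55.532658590698894 [0.414 0.033 1.176]
air_ring 0.75 (329, 238) [0.594 0.01  0.086]
air_ring 0.63 (293, 294) [0.46  0.096 0.027]
air_ring 0.34 (332, 237) [0.596 0.005 0.106]
pointer 0.83 (326, 237) [0.598 0.018 0.078]
pointer 0.47 (334, 235) [ 0.598 -0.001  0.112]
closed_mark 0.63 (331, 237) [0.595 0.007 0.106]
rocker 0.55 (432, 269) [ 0.522 -0.226  0.13 ]
tumbler 0.83 (266, 172) [0.783 0.181 0.003]
flask 0.83 (215, 187) [0.711 0.292 0.101]
driver 0.56 (414, 186) [ 0.75  -0.209  0.024]
driver 0.24 (335, 236) [ 0.597 -0.002  0.107]
handle1 0.93 (249, 241) [0.591 0.213 0.03 ]
handle1 0.91 (337, 299) [ 0.452 -0.013  0.027]
handle1 0.82 (135, 274) [0.5   0.495 0.028]
handle1 0.61 (244, 294) [0.458 0.219 0.031]
handle1 0.6 (195, 303) [0.432 0.338 0.031]
handle1 0.57 (295, 296) [0.456 0.091 0.025]
handle1 0.44 (459, 270) [ 0.521 -0.289  0.128]
scene 49.86095716576797 [ 1.542 -0.12   0.678]
air_ring 0.88 (295, 276) [0.647 0.003 0.069]
air_ring 0.51 (374, 266) [0.733 0.147 0.13 ]
pointer 0.73 (297, 275) [0.647 0.007 0.071]
pointer 0.3 (183, 234) [ 0.52  -0.225  0.125]
closed_mark 0.
[... 667 characters left out ...]
9632e+00,  4.02091475e-02,  8.48141811e-02,  2.10258140e-05,
       -1.61551841e+00, -3.33686058e-01]), 'joint_velocities': array([-1.78762921e-03, -2.06676849e-03,  1.87357480e-03, -4.15623265e-06,
        6.90682239e-05, -1.94541418e-03]), 'joint_efforts': array([ 3.59735793e-06, -3.67932343e+01,  3.47448063e+01,  6.93352059e+00,
       -9.71666450e-04, -1.76523756e-07]), 'tool_pos': array([0.17143917, 0.57496598, 0.24996796]), 'ee_rot': array([ 9.89521287e-01, -1.44387047e-01,  2.12996033e-05,  5.55151224e-05]), 'wrist_force': array([-0.11606716,  0.50774605, -0.14621085]), 'moment': array([ 0.03699878,  0.02294707, -0.02407129]), 'finger_force': 0.0, 'gripper_width': 0.08553737365854035}
```

View pics/top0.png

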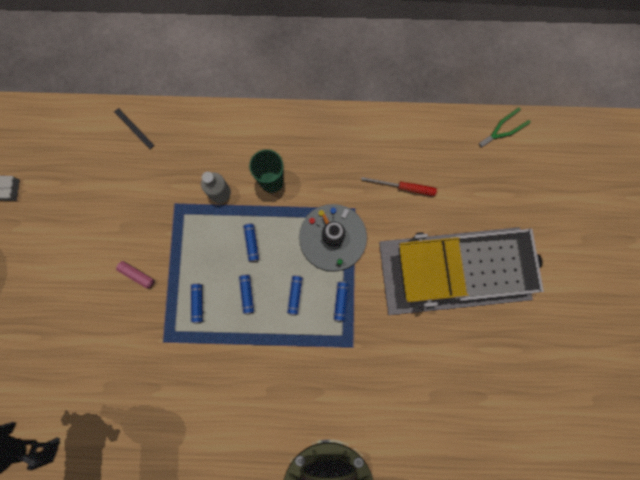

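View pics/scene0.png

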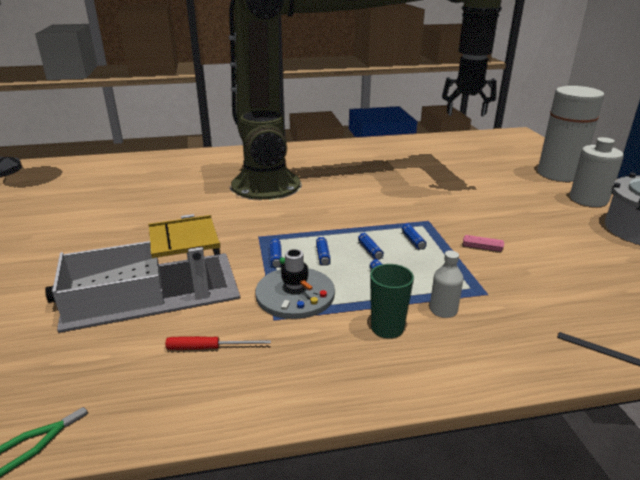

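The top view has five blue handles, at pixels (251,243), (197,303), (246,294), (295,295) and (341,300). Look-alikes are the pink bar at (135,274), the driver at (414,186) and the black rod at (134,128); none of them is wanted. The dryer is at (333,238), with the white mark at (346,213). The rocker is at (432,270).

```bash
cat >> h.py <<'E'
def handles(p):
    X=cloud(p); hsv=cv2.cvtColor(p["img"],cv2.COLOR_RGB2HSV)
    m=((hsv[...,0]>100)&(hsv[...,0]<125)&(hsv[...,1]>110)&(X[...,2]>.012)&(X[...,2]<.2)).astype(np.uint8)
    n,l,s,c=cv2.connectedComponentsWithStats(m)
    out=[]
    for i in range(1,n):
        if s[i,4]<60: continue
        # include end caps: every raised pixel within 65 mm of blob centre, joined to it
        q=X[l==i]; c0=q[:,:2].mean(0)
        u,sv,v=np.linalg.svd(q[:,:2]-c0); ax=v[0]
        e=(q[:,:2]-c0)@ax; mid=c0+ax*(np.percentile(e,2)+np.percentile(e,98))/2
        out.append((mid,np.degrees(np.arctan2(ax[1],ax[0]))%180,np.percentile(q[:,2],80),s[i,4],np.ptp(e)))
    return out
E
python3 - <<'E'
from h import *
p=get_image("top"); save(p,"topc.png",(290,195,550,325),3)
for h in handles(p): print([np.round(x,3) for x in h])
X=cloud(p); im=p["img"]; hsv=cv2.cvtColor(im,cv2.COLOR_RGB2HSV)
# barrel
q=X[(abs(X[...,0]-.59)<.1)&(abs(X[...,1])<.1)&(X[...,2]>.1)&(X[...,2]<.12)]; print("barrel",len(q),q.mean(0).round(4), q.min(0).round(3),q.max(0).round(3))
F=(abs(X[...,0]-.59)<.12)&(abs(X[...,1])<.12)
q=X[F&(abs(X[...,2]-.018)<.004)]; (c,r)=cv2.minEnclosingCircle(q[:,:2].astype(np.float32)); print("foot",c,r,len(q))
B=np.array(c)
for n,(a,b) in dict(orange=(5,17),yellow=(22,35),blue=(100,125),green=(45,85),red=(0,4)).items():
    m=F&(hsv[...,0]>=a)&(hsv[...,0]<=b)&(hsv[...,1]>130)&(hsv[...,2]>70)&(X[...,2]>.021)&(X[...,2]<.07)&(np.hypot(X[...,0]-B[0],X[...,1]-B[1])<.085)
    if m.sum(): d=X[m].mean(0); print(n,m.sum(),d.round(3),np.arctan2(d[1]-B[1],d[0]-B[0]).round(3))
m=F&(hsv[...,1]<40)&(hsv[...,2]>150)&(X[...,2]<.03); d=X[m].mean(0); print("white",m.sum(),d.round(3),np.arctan2(d[1]-B[1],d[0]-B[0]).round(3))
# rocker yellow face
m=((hsv[...,0]>20)&(hsv[...,0]<35)&(hsv[...,1]>150)&(X[...,2]>.1)&(X[...,2]<.16)); q=X[m]
print("rocker",cv2.minAreaRect(q[:,:2].astype(np.float32)),q[:,2].mean())
n=X[...,1]
y,x=np.where(m); g=X[y.min():y.max(),x.min():x.max()]; gi=hsv[y.min():y.max(),x.min():x.max()]
k=(gi[...,2]<70)&(g[...,2]>.11); q=g[k]; print("line",len(q),q.mean(0).round(4)); u,s,v=np.linalg.svd(q[:,:2]-q[:,:2].mean(0)); print(v[0],q.min(0),q.max(0))
E
```

```text
[array([0.591, 0.211]), np.float64(11.252), np.float64(0.029), np.int32(298), np.float64(0.092)]
[array([0.46 , 0.215]), np.float64(9.64), np.float64(0.029), np.int32(314), np.float64(0.09)]
[array([0.46 , 0.094]), np.float64(174.455), np.float64(0.03), np.int32(301), np.float64(0.09)]
[array([ 0.448, -0.022]), np.float64(174.697), np.float64(0.03), np.int32(344), np.float64(0.095)]
[array([0.433, 0.338]), np.float64(4.569), np.float64(0.03), np.int32(341), np.float64(0.09)]
barrel 214 [0.611  0.0028 0.1092] [ 0.592 -0.016  0.1  ] [0.63  0.02  0.114]
foot (0.5773334503173828, 0.030832430347800255) 0.1313476860523224 2732
orange 29 [0.651 0.023 0.053] -0.108
green 13 [ 0.543 -0.015  0.057] -2.214
red 20 [0.65  0.057 0.028] 0.342
white 36 [0.562 0.082 0.002] 1.867
rocker ((0.5234258770942688, -0.2263544648885727), (0.13568396866321564, 0.14076614379882812), 7.404695987701416) 0.12805659199768418
line 66 [ 0.5261 -0.2319  0.1417]
[ 0.25194751 -0.9677409 ] [ 0.41423766 -0.26685704  0.11022178] [0.59614352 0.0332369  1.17596345]
```

View pics/topc.png

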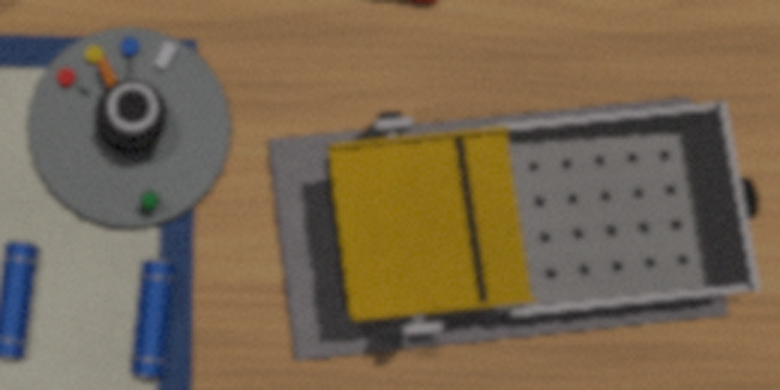

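The crop shows the orange pointer over the yellow stud, so the ring reads about 0.933. The white mark is at crop pixel (167,53), blue at (130,46), yellow at (94,53) and red at (66,76), which puts blue at 0.467. A green stud at (149,201) is a decoy. The load line runs from (460,138) to (484,300).

```bash
cat >> h.py <<'E'
def yaw(s):
    from scipy.spatial.transform import Rotation as Ro
    M=Ro.from_quat(s["ee_rot"]).as_matrix(); return np.degrees(np.arctan2(M[1,0],M[0,0])),M
def go(*wps):
    """waypoints x,y,z,yaw(deg) -> shift rows mm/deg from the present pose"""
    s=sense(); a,M=yaw(s); print("now",s["tool_pos"].round(4),"yaw",a.round(2),"tilt",np.degrees(np.arccos(-M[2,2])).round(2),"t",s["time_s"],"w",s["gripper_width"].round(4),"j6",s["joint_positions"][5].round(2))
    for x,y,z,w in wps:
        d=M.T@(np.array([x,y,z])-s["tool_pos"])*1000; print((x,y,z,w),"->",d.round(1),"az",round(-((w-a+180)%360-180),1))
E
python3 - <<'E'
from h import *
p=get_image("top")
P=lambda c,r,z:world(p,c/3+290-.33,r/3+195-.33,z)
X=cloud(p); F=(abs(X[...,0]-.6)<.1)&(abs(X[...,1])<.1)
q=X[F&(X[...,2]>.104)&(X[...,2]<.114)]; c,r=cv2.minEnclosingCircle(q[:,:2].astype(np.float32)); print("barrel",c,r,q[:,2].mean())
# foot outline in crop pixels
f=np.array([P(28,122,.018),P(230,122,.018),P(128,28,.018),P(128,228,.018)]); print("foot",(f[:,:2].max(0)+f[:,:2].min(0))/2,f.round(3)[:,:2].tolist())
B=np.array(c)
for n,(a,b,z) in dict(white=(167,53,.018),blue=(130,46,.028),yellow=(94,53,.028),red=(66,76,.028),tip=(100,58,.049)).items():
    d=P(a,b,z)[:2]-B; print(n,P(a,b,z)[:2].round(3),np.hypot(*d).round(3),np.degrees(np.arctan2(d[1],d[0])).round(1))
a,b=P(460,138,.127),P(484,300,.127); print("line",a.round(3),b.round(3),((a+b)/2).round(4),np.degrees(np.arctan2(*(a-b)[[1,0]])))
for u,v in((330,145),(508,130),(533,302),(350,320)): print(P(u,v,.127).round(3)[:2],end=" ")
go((.611,.003,.2,18),(.611,.003,.064,18))
E
```

```text
barrel (0.6118267774581909, 0.0028423562180250883) 0.01983468420803547 0.10919296653408092
foot [0.61071834 0.0016198 ] [[0.613, 0.088], [0.617, -0.085], [0.698, 0.004], [0.524, 0.001]]
white [ 0.676 -0.03 ] 0.072 -26.9
blue [0.679 0.003] 0.068 -0.3
yellow [0.672 0.033] 0.068 26.6
red [0.652 0.057] 0.067 53.5
tip [0.664 0.028] 0.058 26.0
line [ 0.59  -0.253  0.127] [ 0.466 -0.269  0.127] [ 0.528 -0.261  0.127] 7.323310648015419
[ 0.582 -0.152] [ 0.598 -0.29 ] [ 0.465 -0.306] [ 0.448 -0.167] Traceback (most recent call last):
  File "<stdin>", line 13, in <module>
  File "h.py", line 37, in go
    s=sense(); a,M=yaw(s); print("now",s["tool_pos"].round(4),"yaw",a.round(2),"tilt",np.degrees(np.arccos(-M[2,2])).round(2),"t",s["time_s"],"w",s["gripper_width"].round(4),"j6",s["joint_positions"][5].round(2))
                                                                                                                                                  ^^^^^^^^^^^^^^^^^^^^^^^^
AttributeError: 'float' object has no attribute 'round'
```

```bash
sed -i 's/s\["gripper_width"\].round(4)/round(s["gripper_width"],4)/' h.py; python3 - <<'E'
from h import *
go((.6115,.0028,.2,26.6),(.6115,.0028,.064,26.6))
E
```

```text
now [0.1715 0.5749 0.25  ] yaw -16.61 tilt 0.01 t 1.3 w 0.0853 j6 -0.33
(0.6115, 0.0028, 0.2, 26.6) -> [585.2 422.5  50. ] az -43.2
(0.6115, 0.0028, 0.064, 26.6) -> [585.2 422.5 186. ] az -43.2
```

Emit:
{"fn": "servo_tool", "kwargs": {
  "plan": [
    [[585,422,50,0,0,-43.2,1],[585,422,50,0,0,-43.2,1],[585,422,50,0,0,-43.2,1],[585,422,50,0,0,-43.2,1],[585,422,50,0,0,-43.2,1],[585,422,50,0,0,-43.2,1],[585,422,50,0,0,-43.2,1],[585,422,50,0,0,-43.2,1],[585,422,50,0,0,-43.2,1],[585,422,50,0,0,-43.2,1]]
  ]
}}

```text
time_s: 2.3
tool_pos: [0.4738, 0.1818, 0.2161]
ee_rot: [0.973, 0.23, 0.001, -0.0]
wrist_force: [1.0, 1.0, -0.8]
gripper_width: 0.0853
finger_force: 0.0
```

Emit:
{"fn": "servo_tool", "kwargs": {
  "plan": [
    [[0,0,0,0,0,0,1],[0,0,0,0,0,0,1],[0,0,0,0,0,0,1],[0,0,0,0,0,0,1],[0,0,0,0,0,0,1],[0,0,0,0,0,0,1],[0,0,0,0,0,0,1],[0,0,0,0,0,0,1],[0,0,0,0,0,0,1],[0,0,0,0,0,0,1]]
  ]
}}

```text
time_s: 3.3
tool_pos: [0.4729, 0.1835, 0.2158]
ee_rot: [0.973, 0.23, 0.0, 0.0]
wrist_force: [0.3, 0.4, 0.0]
gripper_width: 0.0853
finger_force: 0.0
```

```bash
python3 - <<'E'
from h import *
go((.6115,.0028,.2,26.6),(.6115,.0028,.064,26.6))
E
```

```text
now [0.4729 0.1835 0.2158] yaw 26.59 tilt 0.01 t 3.3 w 0.0853 j6 1.27
(0.6115, 0.0028, 0.2, 26.6) -> [ 43.  223.7  15.8] az -0.0
(0.6115, 0.0028, 0.064, 26.6) -> [ 43.  223.6 151.8] az -0.0
```

Emit:
{"fn": "servo_tool", "kwargs": {
  "plan": [
    [[43,224,16,0,0,0,1],[43,224,16,0,0,0,1],[43,224,16,0,0,0,1],[43,224,16,0,0,0,1],[43,224,16,0,0,0,1],[43,224,16,0,0,0,1],[43,224,16,0,0,0,1],[43,224,50,0,0,0,1],[43,224,80,0,0,0,1],[43,224,110,0,0,0,1]]
  ]
}}

```text
time_s: 4.3
tool_pos: [0.6113, 0.0037, 0.1054]
ee_rot: [0.973, 0.231, 0.001, -0.0]
wrist_force: [1.6, 0.1, -0.7]
gripper_width: 0.0848
finger_force: 0.0
```

Emit:
{"fn": "servo_tool", "kwargs": {
  "newtons": 40,
  "plan": [
    [[0,0,20,0,0,0,1],[0,0,42,0,0,0,1],[0,0,42,0,0,0,1],[0,0,42,0,0,0,0],[0,0,42,0,0,0,0],[0,0,42,0,0,0,-0.5],[0,0,42,0,0,0,-0.5],[0,0,42,0,0,0,-0.5],[0,0,42,0,0,0,-0.5],[0,0,42,0,0,0,-0.5]]
  ]
}}

```text
time_s: 5.3
tool_pos: [0.6126, 0.0029, 0.0663]
ee_rot: [0.973, 0.23, 0.002, 0.0]
wrist_force: [-2.2, 0.8, 6.6]
gripper_width: 0.0566
finger_force: 43.4
```

```bash
python3 - <<'E'
from h import *
go((.6115,.0028,.064,-27))
s=sense();print(s["wrist_force"],s["finger_force"])
E
```

```text
now [0.6126 0.0029 0.0663] yaw 26.63 tilt 0.19 t 5.3 w 0.0566 j6 1.7
(0.6115, 0.0028, 0.064, -27) -> [-1.  -0.4  2.3] az 53.6
[-2.19388179  0.79498883  6.59122277] 43.39679539203644
```

Emit:
{"fn": "servo_tool", "kwargs": {
  "plan": [
    [[0,0,-2,0,0,6,-0.5],[0,0,-2,0,0,12,-0.5],[0,0,-2,0,0,18,-0.5],[0,0,-2,0,0,25,-0.5],[0,0,-2,0,0,32,-0.5],[0,0,-2,0,0,39,-0.5],[0,0,-2,0,0,46,-0.5],[0,0,-2,0,0,51,-0.5],[0,0,-2,0,0,54,-0.5],[0,0,-2,0,0,54,-0.5]]
  ]
}}

```text
time_s: 6.3
tool_pos: [0.6125, 0.0037, 0.0664]
ee_rot: [0.971, -0.237, 0.001, -0.001]
wrist_force: [2.5, 5.2, -1.2]
gripper_width: 0.057
finger_force: 45.1
```

Emit:
{"fn": "servo_tool", "kwargs": {
  "plan": [
    [[0,0,0,0,0,0,-0.5],[0,0,0,0,0,0,-0.5],[0,0,0,0,0,0,0.5],[0,0,0,0,0,0,1],[0,0,0,0,0,0,1],[0,0,-30,0,0,0,1],[0,0,-60,0,0,0,1],[0,0,-100,0,0,0,1],[0,0,-136,0,0,0,1],[0,0,-136,0,0,0,1]]
  ]
}}

```text
time_s: 7.3
tool_pos: [0.6138, 0.002, 0.2092]
ee_rot: [0.971, -0.237, 0.005, -0.002]
wrist_force: [-1.0, 0.6, 0.3]
gripper_width: 0.0855
finger_force: 0.0
```

```bash
python3 - <<'E'
from h import *
p=get_image("scene"); save(p,"r1.png",(235,230,355,320),5)
for h in handles(get_image("top")): print([np.round(x,3) for x in h])
go((.448,-.022,.2,-5.3),(.448,-.022,.014,-5.3))
E
```

```text
[array([0.46 , 0.094]), np.float64(174.644), np.float64(0.03), np.int32(303), np.float64(0.091)]
[array([ 0.448, -0.022]), np.float64(174.986), np.float64(0.03), np.int32(342), np.float64(0.093)]
[array([0.433, 0.339]), np.float64(7.945), np.float64(0.029), np.int32(300), np.float64(0.091)]
now [0.612  0.0025 0.2031] yaw -27.42 tilt 0.14 t 7.4 w 0.0855 j6 0.76
(0.448, -0.022, 0.2, -5.3) -> [-134.3   97.3    2.7] az -22.1
(0.448, -0.022, 0.014, -5.3) -> [-134.6   97.6  188.7] az -22.1
```

View pics/r1.png

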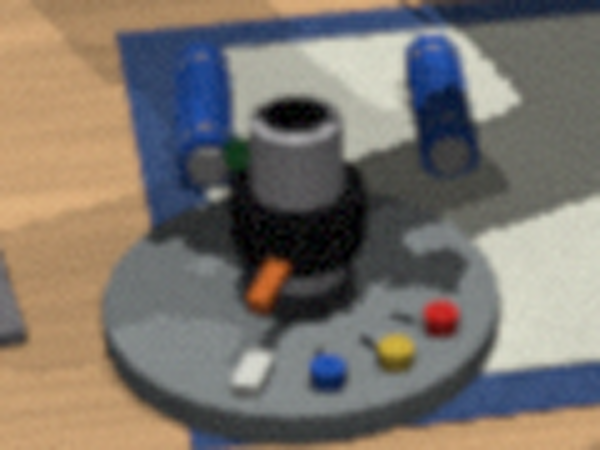

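The pointer stands right over the white mark at crop pixel (252,370), so the ring is closed. First pick is the handle at (0.448, -0.022).

Emit:
{"fn": "servo_tool", "kwargs": {
  "plan": [
    [[-70,50,2,0,0,-8,0.6],[-134,97,3,0,0,-16,0.6],[-134,97,3,0,0,-22.1,0.6],[-134,97,3,0,0,-22.1,0.6],[-134,97,40,0,0,-22.1,0.6],[-134,97,80,0,0,-22.1,0.6],[-134,97,115,0,0,-22.1,0.6],[-134,97,140,0,0,-22.1,0.6],[-134,97,160,0,0,-22.1,0.6],[-134,97,160,0,0,-22.1,0.6]]
  ]
}}

```text
time_s: 8.4
tool_pos: [0.4452, -0.0227, 0.0376]
ee_rot: [0.999, -0.047, -0.004, 0.001]
wrist_force: [-1.1, -0.2, -0.3]
gripper_width: 0.0683
finger_force: 0.0
```

```bash
python3 - <<'E'
from h import *
p=get_image("top")
for h in handles(p): print([np.round(x,3) for x in h])
go((.448,-.022,.022,-5.2))
E
```

```text
[array([0.591, 0.211]), np.float64(11.368), np.float64(0.029), np.int32(299), np.float64(0.092)]
[array([0.466, 0.216]), np.float64(9.327), np.float64(0.03), np.int32(281), np.float64(0.083)]
[array([0.487, 0.092]), np.float64(164.28), np.float64(0.03), np.int32(114), np.float64(0.042)]
[array([0.433, 0.338]), np.float64(4.466), np.float64(0.029), np.int32(344), np.float64(0.09)]
now [ 0.4466 -0.0226  0.04  ] yaw -5.32 tilt 0.25 t 8.45 w 0.0681 j6 1.07
(0.448, -0.022, 0.022, -5.2) -> [ 1.4 -0.7 18. ] az -0.1
```

Emit:
{"fn": "servo_tool", "kwargs": {
  "newtons": 45,
  "plan": [
    [[1,0,12,0,0,0,0.6],[1,0,18,0,0,0,0],[1,0,18,0,0,0,-0.8],[1,0,18,0,0,0,-0.8],[1,0,18,0,0,0,-0.8],[1,0,18,0,0,0,-0.8],[1,0,18,0,0,0,-0.8],[1,0,0,0,0,0,-0.8],[1,0,-40,0,0,0,-0.8],[1,0,-80,0,0,0,-0.8]]
  ]
}}

```text
time_s: 9.45
tool_pos: [0.4482, -0.0223, 0.1222]
ee_rot: [0.999, -0.046, -0.001, 0.0]
wrist_force: [1.3, 0.8, -0.5]
gripper_width: 0.0271
finger_force: 45.2
```

```bash
python3 - <<'E'
from h import *
go((.5267,-.2511,.22,7),(.5267,-.2511,.151,7))
print(sense()["finger_force"])
E
```

```text
now [ 0.4482 -0.0223  0.1222] yaw -5.31 tilt 0.13 t 9.45 w 0.0271 j6 1.07
(0.5267, -0.2511, 0.22, 7) -> [ 99.1 220.7 -97.7] az -12.3
(0.5267, -0.2511, 0.151, 7) -> [ 99.2 220.6 -28.7] az -12.3
45.229865297187644
```

Emit:
{"fn": "servo_tool", "kwargs": {
  "plan": [
    [[0,0,-45,0,0,0,-0.8],[0,0,-90,0,0,0,-0.8],[20,44,-98,0,0,-3,-0.8],[40,88,-98,0,0,-6,-0.8],[60,132,-98,0,0,-9,-0.8],[79,176,-98,0,0,-12.3,-0.8],[99,220,-98,0,0,-12.3,-0.8],[99,220.5,-98,0,0,-12.3,-0.8],[99,220.5,-70,0,0,-12.3,-0.8],[99,220.5,-50,0,0,-12.3,-0.8]]
  ]
}}

```text
time_s: 10.45
tool_pos: [0.5269, -0.2508, 0.1701]
ee_rot: [0.998, 0.06, -0.001, -0.0]
wrist_force: [-0.5, -0.5, -1.2]
gripper_width: 0.0268
finger_force: 45.3
```

```bash
python3 - <<'E'
from h import *
p=get_image("scene"); save(p,"l1.png",(30,150,330,340),2.6)
go((.5267,-.2511,.151,7))
print(sense()["finger_force"])
E
```

```text
now [ 0.5256 -0.2498  0.1659] yaw 6.95 tilt 0.4 t 10.5 w 0.0264 j6 1.79
(0.5267, -0.2511, 0.151, 7) -> [ 1.1  1.5 14.9] az -0.0
45.22522764222231
```

View pics/l1.png

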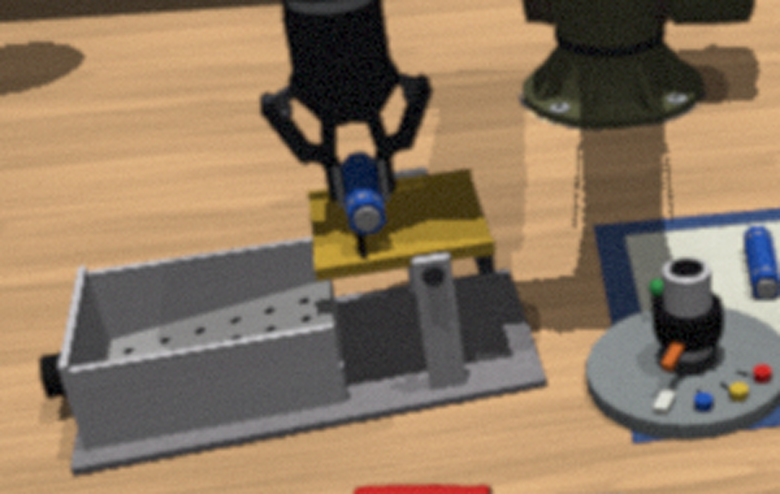

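The handle hangs above the load line at crop pixel (362,190), clear of the tray. I'll lower it and release.

Emit:
{"fn": "servo_tool", "kwargs": {
  "plan": [
    [[1,1,8,0,0,0,-0.8],[1,1,14,0,0,0,-0.8],[1,1,14,0,0,0,-0.8],[1,1,14,0,0,0,0.1],[1,1,14,0,0,0,0.1],[1,1,8,0,0,0,0.1],[1,1,-16,0,0,0,0.1],[1,1,-50,0,0,0,0.1],[1,-20,-70,0,0,0,0.3],[1,-60,-70,0,0,0,0.6]]
  ]
}}

```text
time_s: 11.5
tool_pos: [0.5218, -0.1924, 0.2465]
ee_rot: [0.998, 0.059, 0.003, 0.001]
wrist_force: [2.0, 1.6, 0.9]
gripper_width: 0.0678
finger_force: 0.0
```

```bash
python3 - <<'E'
from h import *
p=get_image("scene"); save(p,"l2.png",(30,150,330,340),2)
p=get_image("top")
for h in handles(p): print([np.round(x,3) for x in h])
go((.460,.094,.2,-5.4),(.460,.094,.022,-5.4))
E
```

```text
[array([0.592, 0.211]), np.float64(11.417), np.float64(0.029), np.int32(295), np.float64(0.092)]
[array([ 0.526, -0.469]), np.float64(171.724), np.float64(0.047), np.int32(168), np.float64(0.043)]
[array([0.46 , 0.215]), np.float64(9.806), np.float64(0.03), np.int32(318), np.float64(0.091)]
[array([0.46 , 0.094]), np.float64(174.159), np.float64(0.029), np.int32(308), np.float64(0.091)]
[array([0.433, 0.338]), np.float64(4.667), np.float64(0.03), np.int32(341), np.float64(0.09)]
now [ 0.5213 -0.1885  0.2443] yaw 7.15 tilt 0.23 t 11.6 w 0.0682 j6 1.68
(0.46, 0.094, 0.2, -5.4) -> [ -25.8 -287.9   44.1] az 12.6
(0.46, 0.094, 0.022, -5.4) -> [ -26.5 -287.9  222.1] az 12.6
```

View pics/l2.png

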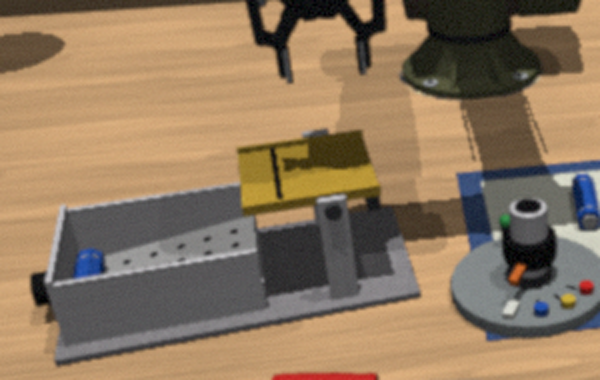

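The handle is in the tray at pixel (90,263) and the rocker is level again. Next is the handle at (0.460, 0.094).

Emit:
{"fn": "servo_tool", "kwargs": {
  "plan": [
    [[-5,-48,10,0,0,3,0.6],[-10,-97,20,0,0,6,0.6],[-15,-145,30,0,0,9,0.6],[-20,-193,40,0,0,12.6,0.6],[-24,-240,44,0,0,12.6,0.6],[-26,-288,44,0,0,12.6,0.6],[-26,-288,50,0,0,12.6,0.6],[-26,-288,90,0,0,12.6,0.6],[-26,-288,130,0,0,12.6,0.6],[-26,-288,165,0,0,12.6,0.6]]
  ]
}}

```text
time_s: 12.6
tool_pos: [0.4599, 0.0913, 0.0756]
ee_rot: [0.999, -0.049, 0.0, -0.0]
wrist_force: [0.5, 0.5, -0.4]
gripper_width: 0.068
finger_force: 0.0
```

Emit:
{"fn": "servo_tool", "kwargs": {
  "plan": [
    [[0,0,30,0,0,0,0.6],[0,0,50,0,0,0,0.6],[0,0,57,0,0,0,0.3],[0,0,57,0,0,0,-0.8],[0,0,57,0,0,0,-0.8],[0,0,57,0,0,0,-0.8],[0,0,57,0,0,0,-0.8],[0,0,57,0,0,0,-0.8],[0,0,30,0,0,0,-0.8],[0,0,-10,0,0,0,-0.8]]
  ]
}}

```text
time_s: 13.6
tool_pos: [0.4581, 0.0909, 0.0849]
ee_rot: [0.999, -0.049, -0.003, 0.001]
wrist_force: [1.6, -0.1, -1.2]
gripper_width: 0.0269
finger_force: 45.6
```

```bash
python3 - <<'E'
from h import *
go((.460,.094,.22,-5.4),(.5267,-.2511,.22,7),(.5267,-.2511,.151,7))
print(sense()["finger_force"])
E
```

```text
now [0.4581 0.0909 0.0849] yaw -5.62 tilt 0.34 t 13.6 w 0.0269 j6 0.84
(0.46, 0.094, 0.22, -5.4) -> [   0.9   -2.9 -135.1] az -0.2
(0.5267, -0.2511, 0.22, 7) -> [ 101.   334.  -134.7] az -12.6
(0.5267, -0.2511, 0.151, 7) -> [101.4 333.8 -65.7] az -12.6
45.58446746785194
```

Emit:
{"fn": "servo_tool", "kwargs": {
  "plan": [
    [[0,0,-48,0,0,0,-0.8],[0,0,-96,0,0,0,-0.8],[10,30,-134,0,0,0,-0.8],[24,78,-135,0,0,-3,-0.8],[38,124,-135,0,0,-6,-0.8],[52,170,-135,0,0,-9,-0.8],[66,216,-135,0,0,-12.6,-0.8],[80,262,-135,0,0,-12.6,-0.8],[94,308,-135,0,0,-12.6,-0.8],[101,334,-135,0,0,-12.6,-0.8]]
  ]
}}

```text
time_s: 14.6
tool_pos: [0.5276, -0.2536, 0.2208]
ee_rot: [0.998, 0.06, -0.001, -0.0]
wrist_force: [0.9, 0.2, -1.9]
gripper_width: 0.0272
finger_force: 45.6
```

Emit:
{"fn": "servo_tool", "kwargs": {
  "plan": [
    [[0,0,20,0,0,0,-0.8],[0,0,40,0,0,0,-0.8],[0,0,50,0,0,0,-0.8],[0,0,50,0,0,0,-0.8],[0,0,50,0,0,0,-0.8],[0,0,50,0,0,0,-0.8],[0,0,50,0,0,0,-0.8],[0,0,50,0,0,0,-0.8],[0,0,50,0,0,0,-0.8],[0,0,50,0,0,0,-0.8]]
  ]
}}

```text
time_s: 15.6
tool_pos: [0.5279, -0.2506, 0.172]
ee_rot: [0.998, 0.061, 0.0, 0.0]
wrist_force: [-0.1, -0.5, -1.2]
gripper_width: 0.0262
finger_force: 45.6
```

```bash
python3 - <<'E'
from h import *
go((.5267,-.2511,.151,7))
p=get_image("top")
for h in handles(p): print([np.round(x,3) for x in h])
E
```

```text
now [ 0.5279 -0.2506  0.172 ] yaw 7.0 tilt 0.01 t 15.6 w 0.0262 j6 1.79
(0.5267, -0.2511, 0.151, 7) -> [-1.3  0.3 21. ] az 0.0
[array([0.591, 0.211]), np.float64(11.329), np.float64(0.029), np.int32(297), np.float64(0.093)]
[array([ 0.497, -0.251]), np.float64(19.123), np.float64(0.18), np.int32(131), np.float64(0.033)]
[array([ 0.518, -0.472]), np.float64(106.611), np.float64(0.047), np.int32(97), np.float64(0.033)]
[array([0.46 , 0.215]), np.float64(9.451), np.float64(0.029), np.int32(315), np.float64(0.09)]
[array([0.433, 0.338]), np.float64(4.502), np.float64(0.03), np.int32(339), np.float64(0.09)]
```

Emit:
{"fn": "servo_tool", "kwargs": {
  "plan": [
    [[-1,0,12,0,0,0,-0.8],[-1,0,20,0,0,0,-0.8],[-1,0,20,0,0,0,-0.8],[-1,0,20,0,0,0,0.1],[-1,0,20,0,0,0,0.1],[-1,0,14,0,0,0,0.1],[-1,0,-10,0,0,0,0.1],[-1,0,-44,0,0,0,0.1],[-1,-20,-60,0,0,0,0.3],[-1,-60,-60,0,0,0,0.6]]
  ]
}}

```text
time_s: 16.65
tool_pos: [0.5205, -0.1925, 0.236]
ee_rot: [0.998, 0.059, 0.003, 0.001]
wrist_force: [0.8, 0.5, -0.2]
gripper_width: 0.0675
finger_force: 0.0
```

```bash
python3 - <<'E'
from h import *
p=get_image("scene"); save(p,"l3.png",(30,150,330,340),2)
p=get_image("top")
for h in handles(p): print([np.round(x,3) for x in h])
go((.460,.215,.2,9.7),(.460,.215,.022,9.7))
E
```

```text
[array([0.591, 0.211]), np.float64(11.493), np.float64(0.029), np.int32(299), np.float64(0.091)]
[array([ 0.522, -0.457]), np.float64(109.271), np.float64(0.051), np.int32(281), np.float64(0.066)]
[array([0.46 , 0.215]), np.float64(9.501), np.float64(0.029), np.int32(314), np.float64(0.091)]
[array([0.433, 0.338]), np.float64(4.698), np.float64(0.029), np.int32(341), np.float64(0.09)]
now [ 0.52   -0.1886  0.2341] yaw 7.16 tilt 0.22 t 16.75 w 0.0682 j6 1.68
(0.46, 0.215, 0.2, 9.7) -> [  -9.4 -407.9   34. ] az -2.5
(0.46, 0.215, 0.022, 9.7) -> [ -10.1 -407.9  212. ] az -2.5
```

View pics/l3.png

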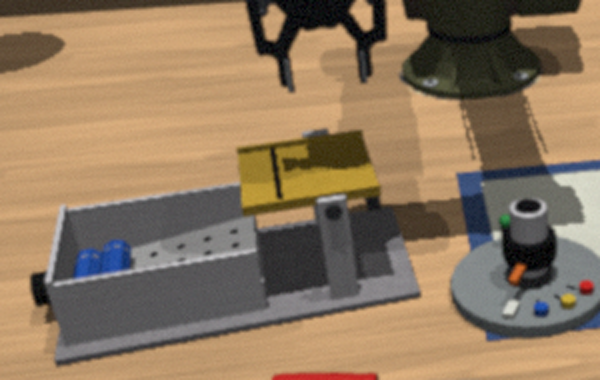

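Two are in the tray, at pixels (90,262) and (117,255). Next is (0.460, 0.215).

Emit:
{"fn": "servo_tool", "kwargs": {
  "plan": [
    [[-1,-48,4,0,0,0,0.6],[-2,-97,8,0,0,0,0.6],[-3,-145,12,0,0,-1,0.6],[-5,-193,16,0,0,-2,0.6],[-6,-242,20,0,0,-2.5,0.6],[-7,-290,26,0,0,-2.5,0.6],[-8,-338,30,0,0,-2.5,0.6],[-9,-385,34,0,0,-2.5,0.6],[-10,-408,50,0,0,-2.5,0.6],[-10,-408,90,0,0,-2.5,0.6]]
  ]
}}

```text
time_s: 17.75
tool_pos: [0.4613, 0.2163, 0.1452]
ee_rot: [0.996, 0.085, 0.003, -0.002]
wrist_force: [0.2, 0.1, 0.4]
gripper_width: 0.068
finger_force: 0.0
```

Emit:
{"fn": "servo_tool", "kwargs": {
  "plan": [
    [[0,0,40,0,0,0,0.6],[0,0,80,0,0,0,0.6],[0,0,110,0,0,0,0.4],[0,0,122,0,0,0,0.3],[0,0,122,0,0,0,0],[0,0,122,0,0,0,-0.8],[0,0,122,0,0,0,-0.8],[0,0,122,0,0,0,-0.8],[0,0,122,0,0,0,-0.8],[0,0,110,0,0,0,-0.8]]
  ]
}}

```text
time_s: 18.75
tool_pos: [0.4592, 0.2121, 0.0312]
ee_rot: [0.997, 0.083, -0.001, 0.0]
wrist_force: [-0.1, 0.1, -1.6]
gripper_width: 0.027
finger_force: 45.1
```

```bash
python3 - <<'E'
from h import *
go((.5267,-.2511,.22,7),(.5267,-.2511,.151,7))
print(sense()["finger_force"])
E
```

```text
now [0.4592 0.2121 0.0312] yaw 9.48 tilt 0.12 t 18.75 w 0.027 j6 0.91
(0.5267, -0.2511, 0.22, 7) -> [ -10.1  468.1 -188.5] az 2.5
(0.5267, -0.2511, 0.151, 7) -> [ -10.   468.1 -119.5] az 2.5
45.119409346953034
```

Emit:
{"fn": "servo_tool", "kwargs": {
  "plan": [
    [[0,0,-40,0,0,0,-0.8],[0,0,-88,0,0,0,-0.8],[0,0,-136,0,0,0,-0.8],[0,20,-178,0,0,0,-0.8],[-1,64,-188,0,0,0,-0.8],[-2,112,-188,0,0,1,-0.8],[-3,160,-188,0,0,2,-0.8],[-4,208,-188,0,0,2.5,-0.8],[-5,256,-188,0,0,2.5,-0.8],[-6,304,-188,0,0,2.5,-0.8]]
  ]
}}

```text
time_s: 19.75
tool_pos: [0.5038, -0.0902, 0.2206]
ee_rot: [0.998, 0.061, 0.0, -0.0]
wrist_force: [1.4, 0.2, -0.5]
gripper_width: 0.0271
finger_force: 45.1
```

Emit:
{"fn": "servo_tool", "kwargs": {
  "plan": [
    [[-2,48,0,0,0,0,-0.8],[-3,96,0,0,0,0,-0.8],[-5,140,0,0,0,0,-0.8],[-5,160,0,0,0,0,-0.8],[-5,164,0,0,0,0,-0.8],[-5,164,20,0,0,0,-0.8],[-5,164,40,0,0,0,-0.8],[-5,164,50,0,0,0,-0.8],[-5,164,50,0,0,0,-0.8],[-5,164,50,0,0,0,-0.8]]
  ]
}}

```text
time_s: 20.75
tool_pos: [0.5195, -0.2515, 0.1709]
ee_rot: [0.998, 0.061, 0.0, 0.0]
wrist_force: [-0.2, -0.1, -0.4]
gripper_width: 0.0271
finger_force: 45.1
```

```bash
python3 - <<'E'
from h import *
go((.5267,-.2511,.151,7))
p=get_image("top")
for h in handles(p): print([np.round(x,3) for x in h])
E
```

```text
now [ 0.5195 -0.2515  0.1709] yaw 7.03 tilt 0.06 t 20.75 w 0.0271 j6 1.8
(0.5267, -0.2511, 0.151, 7) -> [ 7.2  0.5 19.9] az 0.0
[array([0.591, 0.211]), np.float64(11.243), np.float64(0.029), np.int32(299), np.float64(0.092)]
[array([ 0.489, -0.252]), np.float64(28.165), np.float64(0.179), np.int32(132), np.float64(0.035)]
[array([0.433, 0.338]), np.float64(4.549), np.float64(0.03), np.int32(341), np.float64(0.09)]
```

Emit:
{"fn": "servo_tool", "kwargs": {
  "plan": [
    [[7,0,12,0,0,0,-0.8],[7,0,19,0,0,0,-0.8],[7,0,19,0,0,0,-0.8],[7,0,19,0,0,0,0.1],[7,0,19,0,0,0,0.1],[7,0,14,0,0,0,0.1],[7,0,-10,0,0,0,0.1],[7,0,-44,0,0,0,0.1],[7,-20,-60,0,0,0,0.3],[7,-60,-60,0,0,0,0.6]]
  ]
}}

```text
time_s: 21.8
tool_pos: [0.5197, -0.1926, 0.2339]
ee_rot: [0.998, 0.059, 0.003, 0.001]
wrist_force: [-0.1, 1.1, -0.1]
gripper_width: 0.0679
finger_force: 0.0
```

```bash
python3 - <<'E'
from h import *
p=get_image("scene"); save(p,"l4.png",(30,150,330,340),2)
p=get_image("top")
for h in handles(p): print([np.round(x,3) for x in h])
go((.433,.338,.2,4.6),(.433,.338,.022,4.6))
E
```

```text
[array([0.591, 0.21 ]), np.float64(11.504), np.float64(0.029), np.int32(302), np.float64(0.092)]
[array([ 0.518, -0.444]), np.float64(104.494), np.float64(0.052), np.int32(358), np.float64(0.089)]
[array([0.434, 0.338]), np.float64(4.606), np.float64(0.029), np.int32(345), np.float64(0.09)]
now [ 0.5192 -0.1887  0.232 ] yaw 7.15 tilt 0.21 t 21.9 w 0.0682 j6 1.68
(0.433, 0.338, 0.2, 4.6) -> [ -20.1 -533.3   31.9] az 2.6
(0.433, 0.338, 0.022, 4.6) -> [ -20.8 -533.3  209.9] az 2.6
```

View pics/l4.png

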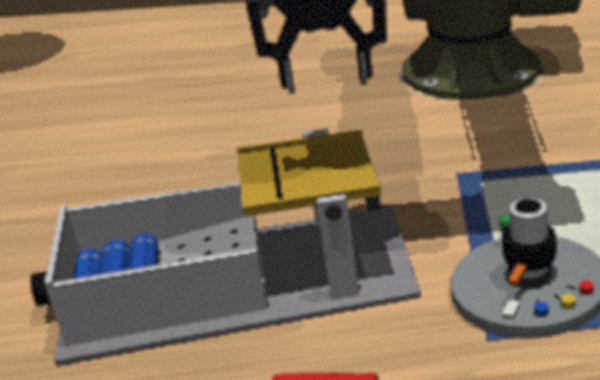

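Three are in the tray. Next is (0.433, 0.338).

Emit:
{"fn": "servo_tool", "kwargs": {
  "plan": [
    [[-2,-48,3,0,0,0,0.6],[-4,-97,6,0,0,0,0.6],[-6,-145,9,0,0,1,0.6],[-7,-193,12,0,0,2,0.6],[-9,-242,15,0,0,2.6,0.6],[-11,-290,18,0,0,2.6,0.6],[-13,-338,21,0,0,2.6,0.6],[-15,-386,24,0,0,2.6,0.6],[-17,-434,28,0,0,2.6,0.6],[-19,-482,32,0,0,2.6,0.6]]
  ]
}}

```text
time_s: 22.9
tool_pos: [0.4409, 0.2867, 0.1987]
ee_rot: [0.999, 0.038, 0.001, -0.0]
wrist_force: [1.4, -0.3, 0.3]
gripper_width: 0.0682
finger_force: 0.0
```

Emit:
{"fn": "servo_tool", "kwargs": {
  "plan": [
    [[-2,-46,0,0,0,0,0.6],[-2,-51,20,0,0,0,0.6],[-2,-51,60,0,0,0,0.6],[-2,-51,100,0,0,0,0.6],[-2,-51,130,0,0,0,0.6],[-2,-51,150,0,0,0,0.6],[-2,-51,160,0,0,0,0.6],[-2,-51,160,0,0,0,0.6],[-2,-51,160,0,0,0,0.6],[-2,-51,160,0,0,0,0.6]]
  ]
}}

```text
time_s: 23.9
tool_pos: [0.4361, 0.3363, 0.0396]
ee_rot: [0.999, 0.038, 0.001, -0.001]
wrist_force: [-0.4, 0.1, 0.1]
gripper_width: 0.0684
finger_force: 0.0
```

```bash
python3 - <<'E'
from h import *
p=get_image("top")
for h in handles(p): print([np.round(x,3) for x in h])
go((.4335,.338,.022,4.6))
E
```

```text
[array([0.591, 0.211]), np.float64(11.29), np.float64(0.029), np.int32(301), np.float64(0.093)]
[array([ 0.55 , -0.437]), np.float64(169.207), np.float64(0.053), np.int32(1194), np.float64(0.116)]
[array([0.464, 0.326]), np.float64(61.079), np.float64(0.033), np.int32(65), np.float64(0.059)]
[array([0.407, 0.328]), np.float64(134.617), np.float64(0.029), np.int32(103), np.float64(0.049)]
now [0.436  0.3362 0.0394] yaw 4.4 tilt 0.15 t 23.95 w 0.0684 j6 0.63
(0.4335, 0.338, 0.022, 4.6) -> [-2.4 -1.9 17.4] az -0.2
```

Emit:
{"fn": "servo_tool", "kwargs": {
  "plan": [
    [[-2,-2,12,0,0,0,0.6],[-2,-2,17,0,0,0,0.2],[-2,-2,17,0,0,0,-0.8],[-2,-2,17,0,0,0,-0.8],[-2,-2,17,0,0,0,-0.8],[-2,-2,17,0,0,0,-0.8],[-2,-2,17,0,0,0,-0.8],[-2,-2,0,0,0,0,-0.8],[-2,-2,-40,0,0,0,-0.8],[-2,-2,-80,0,0,0,-0.8]]
  ]
}}

```text
time_s: 24.95
tool_pos: [0.4329, 0.3367, 0.1181]
ee_rot: [0.999, 0.038, -0.001, 0.001]
wrist_force: [1.0, 1.5, -0.9]
gripper_width: 0.027
finger_force: 45.2
```

```bash
python3 - <<'E'
from h import *
go((.5267,-.2511,.22,7),(.5267,-.2511,.151,7))
print(sense()["finger_force"])
E
```

```text
now [0.4329 0.3367 0.1181] yaw 4.39 tilt 0.14 t 24.95 w 0.027 j6 0.62
(0.5267, -0.2511, 0.22, 7) -> [  48.4  593.4 -100.8] az -2.6
(0.5267, -0.2511, 0.151, 7) -> [ 48.5 593.3 -31.8] az -2.6
45.22421988600399
```

Emit:
{"fn": "servo_tool", "kwargs": {
  "plan": [
    [[0,0,-45,0,0,0,-0.8],[0,0,-90,0,0,0,-0.8],[4,45,-101,0,0,0,-0.8],[8,92,-101,0,0,0,-0.8],[11,140,-101,0,0,-1,-0.8],[15,188,-101,0,0,-2,-0.8],[19,236,-101,0,0,-2.6,-0.8],[23,284,-101,0,0,-2.6,-0.8],[27,332,-101,0,0,-2.6,-0.8],[31,380,-101,0,0,-2.6,-0.8]]
  ]
}}

```text
time_s: 25.95
tool_pos: [0.4931, -0.0411, 0.2191]
ee_rot: [0.998, 0.061, 0.0, -0.0]
wrist_force: [0.9, -0.3, -0.9]
gripper_width: 0.0271
finger_force: 45.3
```

Emit:
{"fn": "servo_tool", "kwargs": {
  "plan": [
    [[2,48,0,0,0,0,-0.8],[4,96,0,0,0,0,-0.8],[6,144,0,0,0,0,-0.8],[8,190,0,0,0,0,-0.8],[8,214,0,0,0,0,-0.8],[8,214,10,0,0,0,-0.8],[8,214,30,0,0,0,-0.8],[8,214,50,0,0,0,-0.8],[8,214,50,0,0,0,-0.8],[8,214,50,0,0,0,-0.8]]
  ]
}}

```text
time_s: 26.95
tool_pos: [0.5272, -0.2502, 0.169]
ee_rot: [0.998, 0.061, -0.0, 0.0]
wrist_force: [-0.0, 0.0, -0.7]
gripper_width: 0.0271
finger_force: 45.3
```

```bash
python3 - <<'E'
from h import *
go((.5267,-.2511,.151,7))
p=get_image("top")
for h in handles(p): print([np.round(x,3) for x in h])
E
```

```text
now [ 0.5272 -0.2502  0.169 ] yaw 7.03 tilt 0.04 t 26.95 w 0.0271 j6 1.79
(0.5267, -0.2511, 0.151, 7) -> [-0.6  0.8 18. ] az 0.0
[array([0.591, 0.211]), np.float64(11.42), np.float64(0.029), np.int32(295), np.float64(0.092)]
[array([ 0.497, -0.251]), np.float64(27.556), np.float64(0.178), np.int32(131), np.float64(0.033)]
[array([ 0.511, -0.444]), np.float64(101.457), np.float64(0.052), np.int32(202), np.float64(0.087)]
```

Emit:
{"fn": "servo_tool", "kwargs": {
  "plan": [
    [[0,1,10,0,0,0,-0.8],[0,1,17,0,0,0,-0.8],[0,1,17,0,0,0,-0.8],[0,1,17,0,0,0,0.1],[0,1,17,0,0,0,0.1],[0,1,12,0,0,0,0.1],[0,1,-12,0,0,0,0.1],[0,1,-46,0,0,0,0.1],[0,-20,-60,0,0,0,0.3],[0,-60,-60,0,0,0,0.6]]
  ]
}}

```text
time_s: 28.0
tool_pos: [0.5208, -0.1922, 0.2326]
ee_rot: [0.998, 0.059, 0.003, 0.001]
wrist_force: [0.6, 0.7, -0.1]
gripper_width: 0.0674
finger_force: 0.0
```

```bash
python3 - <<'E'
from h import *
p=get_image("scene"); save(p,"l5.png",(30,150,330,340),2)
p=get_image("top")
for h in handles(p): print([np.round(x,3) for x in h])
go((.5,.211,.22,11.4),(.591,.211,.22,11.4),(.591,.211,.022,11.4))
E
```

```text
[array([0.592, 0.211]), np.float64(11.512), np.float64(0.029), np.int32(297), np.float64(0.092)]
[array([ 0.517, -0.429]), np.float64(103.84), np.float64(0.055), np.int32(471), np.float64(0.119)]
now [ 0.5204 -0.1884  0.2309] yaw 7.15 tilt 0.21 t 28.1 w 0.0685 j6 1.68
(0.5, 0.211, 0.22, 11.4) -> [  29.5 -398.8   11. ] az -4.2
(0.591, 0.211, 0.22, 11.4) -> [ 119.7 -387.5   11.4] az -4.2
(0.591, 0.211, 0.022, 11.4) -> [ 119.  -387.5  209.4] az -4.2
```

View pics/l5.png

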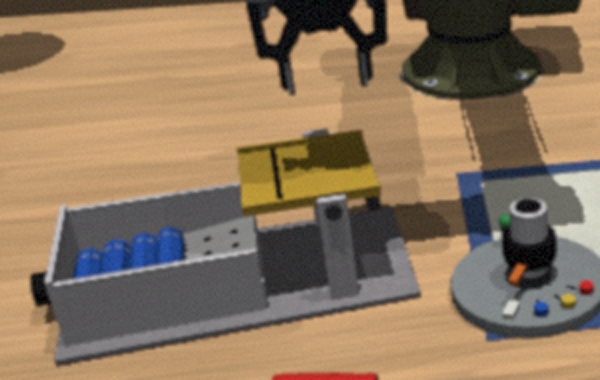

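Four are in the tray. The last is at (0.591, 0.211).

Emit:
{"fn": "servo_tool", "kwargs": {
  "plan": [
    [[14,-46,2,0,0,0,0.6],[28,-92,4,0,0,0,0.6],[43,-138,6,0,0,-1,0.6],[57,-184,8,0,0,-2,0.6],[71,-230,10,0,0,-4.2,0.6],[85,-276,11,0,0,-4.2,0.6],[99,-322,11,0,0,-4.2,0.6],[113,-366,11,0,0,-4.2,0.6],[119,-387,11,0,0,-4.2,0.6],[119,-387,40,0,0,-4.2,0.6]]
  ]
}}

```text
time_s: 29.1
tool_pos: [0.5929, 0.2106, 0.1927]
ee_rot: [0.995, 0.099, 0.003, -0.001]
wrist_force: [1.1, 0.3, 0.2]
gripper_width: 0.0684
finger_force: 0.0
```

Emit:
{"fn": "servo_tool", "kwargs": {
  "plan": [
    [[0,0,30,0,0,0,0.6],[0,0,70,0,0,0,0.6],[0,0,100,0,0,0,0.6],[0,0,130,0,0,0,0.6],[0,0,150,0,0,0,0.6],[0,0,150,0,0,0,0.6],[0,0,150,0,0,0,0.6],[0,0,150,0,0,0,0.6],[0,0,150,0,0,0,0.6],[0,0,150,0,0,0,0.6]]
  ]
}}

```text
time_s: 30.1
tool_pos: [0.5915, 0.2079, 0.04]
ee_rot: [0.995, 0.098, 0.001, -0.0]
wrist_force: [-0.0, -0.0, -0.8]
gripper_width: 0.0684
finger_force: 0.0
```

```bash
python3 - <<'E'
from h import *
p=get_image("top")
for h in handles(p): print([np.round(x,3) for x in h])
go((.591,.211,.022,11.4))
E
```

```text
[array([ 0.547, -0.424]), np.float64(96.378), np.float64(0.056), np.int32(1560), np.float64(0.117)]
[array([0.563, 0.203]), np.float64(1.249), np.float64(0.03), np.int32(97), np.float64(0.034)]
now [0.5913 0.2078 0.0397] yaw 11.2 tilt 0.08 t 30.15 w 0.068 j6 1.11
(0.591, 0.211, 0.022, 11.4) -> [ 0.3 -3.2 17.7] az -0.2
```

Emit:
{"fn": "servo_tool", "kwargs": {
  "plan": [
    [[0,-3,12,0,0,0,0.6],[0,-3,17.5,0,0,0,0.2],[0,-3,17.5,0,0,0,-0.8],[0,-3,17.5,0,0,0,-0.8],[0,-3,17.5,0,0,0,-0.8],[0,-3,17.5,0,0,0,-0.8],[0,-3,17.5,0,0,0,-0.8],[0,-3,0,0,0,0,-0.8],[0,-3,-40,0,0,0,-0.8],[0,-3,-80,0,0,0,-0.8]]
  ]
}}

```text
time_s: 31.15
tool_pos: [0.5898, 0.2101, 0.119]
ee_rot: [0.995, 0.098, -0.001, 0.001]
wrist_force: [1.6, 1.3, -0.9]
gripper_width: 0.027
finger_force: 46.1
```

```bash
python3 - <<'E'
from h import *
go((.5267,-.2511,.23,7),(.5267,-.2511,.151,7))
print(sense()["finger_force"])
E
```

```text
now [0.5898 0.2101 0.119 ] yaw 11.19 tilt 0.13 t 31.15 w 0.027 j6 1.1
(0.5267, -0.2511, 0.23, 7) -> [-151.7  440.3 -110.2] az 4.2
(0.5267, -0.2511, 0.151, 7) -> [-151.5  440.2  -31.2] az 4.2
46.130705875111744
```

Emit:
{"fn": "servo_tool", "kwargs": {
  "plan": [
    [[0,0,-45,0,0,0,-0.8],[0,0,-92,0,0,0,-0.8],[-13,38,-110,0,0,0,-0.8],[-28,82,-110,0,0,1,-0.8],[-43,127,-110,0,0,2,-0.8],[-59,172,-110,0,0,3,-0.8],[-74,217,-110,0,0,4.2,-0.8],[-90,262,-110,0,0,4.2,-0.8],[-106,307,-110,0,0,4.2,-0.8],[-121,352,-110,0,0,4.2,-0.8]]
  ]
}}

```text
time_s: 32.15
tool_pos: [0.5393, -0.1601, 0.2292]
ee_rot: [0.998, 0.061, 0.0, 0.0]
wrist_force: [1.0, -0.4, -1.6]
gripper_width: 0.0267
finger_force: 46.1
```

Emit:
{"fn": "servo_tool", "kwargs": {
  "plan": [
    [[-20,42,0,0,0,0,-0.8],[-30,75,0,0,0,0,-0.8],[-37,86,0,0,0,0,-0.8],[-37,86,0,0,0,0,-0.8],[-37,86,20,0,0,0,-0.8],[-37,86,40,0,0,0,-0.8],[-37,86,60,0,0,0,-0.8],[-37,86,60,0,0,0,-0.8],[-37,86,60,0,0,0,-0.8],[-37,86,60,0,0,0,-0.8]]
  ]
}}

```text
time_s: 33.15
tool_pos: [0.5146, -0.2479, 0.1706]
ee_rot: [0.998, 0.061, 0.001, 0.001]
wrist_force: [0.3, 0.5, -0.7]
gripper_width: 0.0273
finger_force: 46.1
```

```bash
python3 - <<'E'
from h import *
go((.5267,-.2511,.151,7))
p=get_image("top")
for h in handles(p): print([np.round(x,3) for x in h])
E
```

```text
now [ 0.5146 -0.2479  0.1706] yaw 7.04 tilt 0.14 t 33.15 w 0.0273 j6 1.79
(0.5267, -0.2511, 0.151, 7) -> [11.6  4.6 19.6] az 0.0
[array([ 0.485, -0.248]), np.float64(28.195), np.float64(0.179), np.int32(108), np.float64(0.033)]
```

Emit:
{"fn": "servo_tool", "kwargs": {
  "plan": [
    [[6,3,5,0,0,0,-0.8],[11,4,12,0,0,0,-0.8],[11,4,19,0,0,0,-0.8],[11,4,19,0,0,0,0.1],[11,4,19,0,0,0,0.1],[11,4,14,0,0,0,0.1],[11,4,-10,0,0,0,0.1],[11,4,-44,0,0,0,0.1],[11,-20,-60,0,0,0,0.3],[11,-60,-60,0,0,0,0.8]]
  ]
}}

```text
time_s: 34.2
tool_pos: [0.5182, -0.1883, 0.2331]
ee_rot: [0.998, 0.059, 0.003, 0.001]
wrist_force: [0.1, 1.1, 0.1]
gripper_width: 0.0687
finger_force: 0.0
```

```bash
python3 - <<'E'
from h import *
p=get_image("scene"); save(p,"l6.png",(30,150,430,340),2)
p=get_image("top"); save(p,"t6.png",(80,150,560,340),1.6)
for h in handles(p): print([np.round(x,3) for x in h])
go((.6115,.0028,.2,-27),(.6115,.0028,.066,-27))
E
```

```text
[array([ 0.513, -0.417]), np.float64(103.97), np.float64(0.056), np.int32(476), np.float64(0.145)]
now [ 0.5177 -0.1846  0.2312] yaw 7.16 tilt 0.24 t 34.3 w 0.0767 j6 1.67
(0.6115, 0.0028, 0.2, -27) -> [ 116.3 -174.3   31.7] az 34.2
(0.6115, 0.0028, 0.066, -27) -> [ 115.7 -174.3  165.7] az 34.2
```

View pics/l6.png

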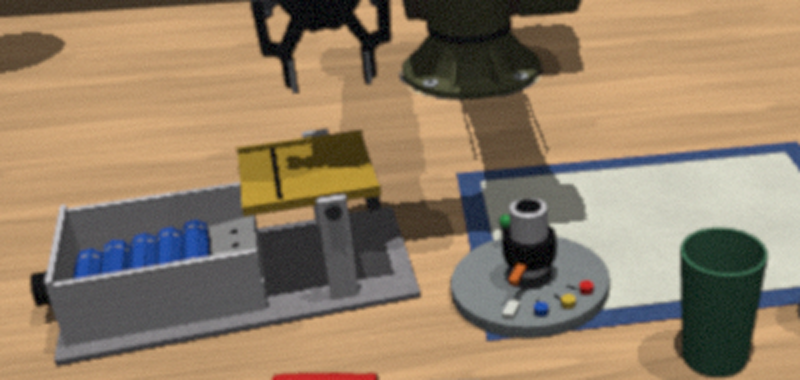

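View pics/t6.png

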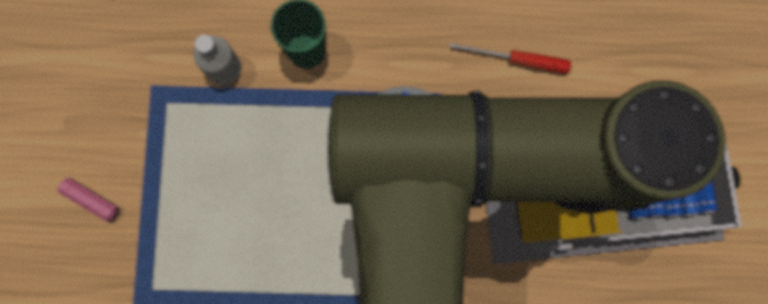

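All five blue handles are in the tray, at crop pixels (90,262) to (196,238). The mat is empty and the pointer is still on white. Now I'll turn the ring to blue.

Emit:
{"fn": "servo_tool", "kwargs": {
  "plan": [
    [[24,-36,6,0,0,7,1],[48,-72,12,0,0,14,1],[72,-108,20,0,0,21,1],[96,-144,26,0,0,28,1],[116,-174,32,0,0,34.2,1],[116,-174,32,0,0,34.2,1],[116,-174,32,0,0,34.2,1],[116,-174,32,0,0,34.2,1],[116,-174,32,0,0,34.2,1],[116,-174,32,0,0,34.2,1]]
  ]
}}

```text
time_s: 35.3
tool_pos: [0.6112, -0.0013, 0.1974]
ee_rot: [0.972, -0.236, 0.0, -0.0]
wrist_force: [-1.0, -0.6, -0.3]
gripper_width: 0.0851
finger_force: 0.0
```

```bash
python3 - <<'E'
from h import *
go((.6115,.0028,.065,-27))
E
```

```text
now [ 0.6112 -0.0013  0.1974] yaw -27.26 tilt 0.05 t 35.3 w 0.0851 j6 0.77
(0.6115, 0.0028, 0.065, -27) -> [ -1.8  -3.7 132.4] az -0.3
```

Emit:
{"fn": "servo_tool", "kwargs": {
  "plan": [
    [[-2,-4,30,0,0,0,1],[-2,-4,60,0,0,0,1],[-2,-4,90,0,0,0,1],[-2,-4,115,0,0,0,1],[-2,-4,132,0,0,0,1],[-2,-4,132,0,0,0,1],[-2,-4,132,0,0,0,1],[-2,-4,132,0,0,0,0.6],[-2,-4,132,0,0,0,0],[-2,-4,132,0,0,0,-0.5]]
  ]
}}

```text
time_s: 36.3
tool_pos: [0.6121, 0.0041, 0.0668]
ee_rot: [0.972, -0.235, 0.001, -0.0]
wrist_force: [-1.6, 0.5, 4.7]
gripper_width: 0.0565
finger_force: 47.7
```

Emit:
{"fn": "servo_tool", "kwargs": {
  "plan": [
    [[0,0,0,0,0,0,-0.5],[0,0,0,0,0,0,-0.5],[0,0,0,0,0,0,-0.5],[0,0,0,0,0,-5,-0.5],[0,0,0,0,0,-10,-0.5],[0,0,0,0,0,-15,-0.5],[0,0,0,0,0,-20,-0.5],[0,0,0,0,0,-25,-0.5],[0,0,0,0,0,-27,-0.5],[0,0,0,0,0,-27,-0.5]]
  ]
}}

```text
time_s: 37.3
tool_pos: [0.6119, 0.0034, 0.0668]
ee_rot: [1.0, -0.001, 0.001, 0.0]
wrist_force: [-3.1, -2.8, 5.8]
gripper_width: 0.0565
finger_force: 48.1
```

Emit:
{"fn": "servo_tool", "kwargs": {
  "plan": [
    [[0,0,0,0,0,0,-0.5],[0,0,0,0,0,0,-0.5],[0,0,0,0,0,0,0.5],[0,0,0,0,0,0,1],[0,0,0,0,0,0,1],[0,0,-30,0,0,0,1],[0,0,-60,0,0,0,1],[0,0,-100,0,0,0,1],[0,0,-140,0,0,0,1],[0,0,-140,0,0,0,1]]
  ]
}}

```text
time_s: 38.3
tool_pos: [0.6138, 0.004, 0.2124]
ee_rot: [1.0, -0.002, 0.006, -0.0]
wrist_force: [0.7, -0.5, 0.1]
gripper_width: 0.0854
finger_force: 0.0
```

```bash
python3 - <<'E'
from h import *
p=get_image("scene"); save(p,"r2.png",(30,150,430,340),2)
p=get_image("top")
for h in handles(p): print([np.round(x,3) for x in h])
go((.6115,.0028,.2,0))
E
```

```text
[array([ 0.546, -0.41 ]), np.float64(96.222), np.float64(0.059), np.int32(1938), np.float64(0.144)]
now [0.6118 0.0044 0.2058] yaw -0.19 tilt 0.14 t 38.4 w 0.0851 j6 1.23
(0.6115, 0.0028, 0.2, 0) -> [-0.3  1.6  5.8] az -0.2
```

View pics/r2.png

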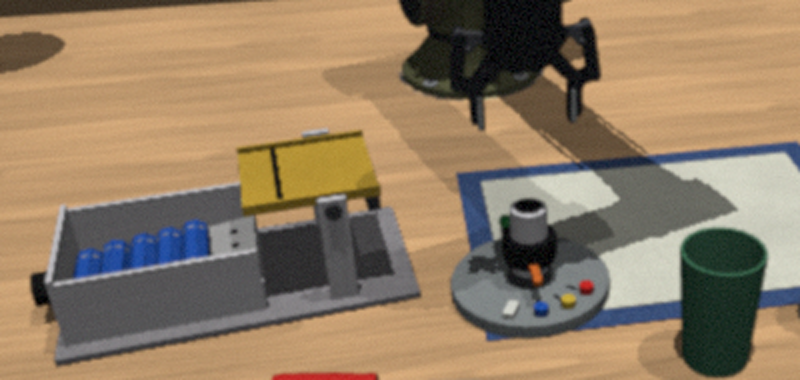

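The pointer at crop pixel (537,275) lines up with the blue stud at (541,309). All five handles are in the tray and the gripper is clear.

```bash
python3 -c "
from rig import close_job
print(close_job())"
```

```text
the job is handed in; nothing more can be done
None
```

I closed the ring, tipped all five blue handles into the tray off the rocker, then turned the ring to the blue stud's stop; the job is handed in, and the tumbler, flask and screwdriver were not touched.

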